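# Slide a shade plate out over the end of the ledge

## Task

Two colour sample plates lie flat on the grey ledge. With the fingertips, push the orange plate along the ledge towards the end it is nearer to, until about a third of its length sticks out past that end, so that someone can get a thumb under its edge; leave it lying flat and roughly square with the ledge, and take the hand away. Only push it, never pick it up, and leave the blue plate and the other things where they are.

Things in the scene. Friction and masses are not known exactly. Their poses are not given: they have to be found in the camera images.
- ledge: fixed low grey ledge on dark steel legs, 130 mm deep (its x), 500 mm long (its y), smooth flat top 90 mm above the worktop; origin on the worktop under the middle of the flat top. x points to the rear (away from the robot), y along its length to the left, z up. Along the rear edge (x = +65 to +75 mm) runs an upstand 14 mm higher than the flat top; the front edge and both ends are open
- ledge_top (a point): middle of the ledge's flat top, on its surface; axes as the ledge
- left_end (a point): middle of the left end edge of the flat top (ledge y = +250 mm), on the surface
- right_end (a point): middle of the right end edge of the flat top (ledge y = -250 mm), on the surface
- orange_plate: loose flat orange plastic plate with three orange to brown colour patches, 85 mm wide (its x), 120 mm long (its y), 6 mm thick, about 0.08 to 0.17 kg; origin at the centre of its underside. It lies on either the left or the right half of the ledge, its length along the ledge but slightly askew (up to 0.15 rad); it slides on dry friction and stops when the push stops
- blue_plate: loose flat blue plate with three blue patches, same size, on the other half of the ledge; to be left alone. At least 55 mm are free between the two plates. Origin at the centre of its underside
- timer: round kitchen-type timer with an orange knob, 62 mm wide, 37 mm tall, standing loose on the worktop; origin at the centre of its underside
- cream_pot: low round white cream pot, 84 mm wide, 27 mm tall, loose on the worktop; origin at the centre of its underside
- cotton_tub: round clear tub of cotton buds, 77 mm wide, 80 mm tall, loose on the worktop; origin at the centre of its underside

How it is judged:
By the outcome, as a careful person would: the job done as asked, in the order asked, and still so for the second after the job is handed in, with the robot touching nothing.
It also fails if it takes over 35 s, if anything falls off the work surface, if the arm or the gripper's body presses on something with over 40 N, if the wrist force passes 120 N, or if a joint passes its speed limit or range.

## Robot

A 7-joint arm with a two-finger parallel gripper is mounted at the origin on a cart in front of the work surface, level with it; the furniture and walls round the work are solid. World frame = base frame: x ahead of the robot, y to its left, z up, the work surface at z = 0. Lengths are in m, angles in rad, forces in N, time in s.
With the tool pointing down it reaches from about 0.425 to 0.875 m from the base axis. Payload 8.4 kg.
Tool frame: the origin (TCP) lies at the centre of the arm's flange, where the gripper is bolted on; the fingertips stand 173 mm ahead of it and the grasp point (between the pads) lies 155 mm ahead of it (bot.grasp_offset is the distance from the TCP to the grasp point, in m); z points along the fingers, y is the direction in which the jaws open and shut (so a half turn about z gives the same grasp; the last joint's range is limited). The gripper opens to 85 mm and grips with 20 to 120 N. Pads are 22 mm wide; open, the fingers measure 114 mm over their backs; the gripper's body (76 mm by 85 mm) begins 54 mm behind the grasp point. The pads swing forward as they close: fully open they stand 13 mm farther back than shut.
Start: joints at [1.083, 0.333, 0.04, 1.465, -0.013, 1.343, -0.059], TCP at [0.246, -0.601, 0.405] pointing down, gripper open.
Joint ranges: [-2.58, 2.58], [-0.38, 2.09], [-1.3, 1.39], [0.25, 2.4], [-1.5, 4.64], [0.08, 2.09], [-2.65, 2.65]. Speed limits (rad/s): [2.22, 2.22, 2.79, 2.79, 3.14, 3.14, 3.14].

## Interface

Orientations are given as a unit quaternion [w, x, y, z].
In Python, from bench import bot, cams gives the robot as it stands.
- The arm moves only by the tool move_arm, never from a script. Its argument "commands" is a list of rows, each an object with "slide": the shift along the tool's x, y, z in cm, a list of three; "twist": the turn, a rotation vector about the tool's x, y, z in degrees, a list of three. A call has 1 to 12 rows; each row shifts and turns the commanded pose from where the row before left it, along the tool's axes as they then stand; what a row does not reach is not made up. A row lasts 1/8 s, in which the tool goes at most 62.5 mm and 10.7 degrees, less where a joint would pass 70% of its speed; a pose out of reach is approached as far as the arm can. A call is refused whole if a number of a shift passes 6.25 or a number of a turn 10.7, either way. A call with a gripper value outside its range is refused whole. "hand" is the finger opening in cm, from 0 to 8.54, set as the call begins (left out, the last holds). The fingers move at their own pace and stop on an object; "force" is the grip in N (left out, the last holds). Time passes only in rows, so rows that do not move let the fingers close. It gives the time, the measured TCP pose, the force and the opening at its end, in the units of the state.
- bot.sense(): the state, without advancing time (a new reading comes with each control period).
- cams.capture(name): name is "scene" or "side" or "wrist"; returns the picture (480x640x3 uint8, blue, green, red); there is no depth.
- cams.camera_model(name): a dict with "intrinsics" (3x3 intrinsics, pixels), "pose" (4x4, takes a point from camera to world coordinates); the wrist camera has in their place "hand_eye" (4x4, takes a point from camera to tool coordinates, whose origin is the TCP and whose axes are the flange's). Camera axes: x right, y up, looking along -z (the intrinsics and any distortion apply to the point x, -y, -z); pixel columns grow to the right and rows downward; lengths in m; the calibration is good to about 2 mm. A picture is of the moment at which its call begins: read the wrist's pose just before it. camera_model takes no time and is no camera call.
- bot.job_done(): hands the job in, once; it reports no verdict.
Trained networks look in the newest picture that a camera, given by its name, has taken for a name from the list of things; names that differ only in an ending like _2 or _b are one class to them, and where a whole thing is asked for, a point or a joint stands for the part that bears it (a point fixed in the world has none). Each returns a list of dicts, best first, with "confidence" (0 to 1); they miss things now and then, are a little off and sometimes report something else, mostly with a low value. They report only what shows in the picture. A call takes as long as a camera call.
- cams.masks_of(query, camera): "mask" (480x640 bool, what is visible of it) and "bbox" ([left, top, right, bottom] in pixels, round what is visible of it).
The state is a dict: "time_s": time; "joint_pos": joint angles; "dq": joint speeds; "joint_efforts": joint torques, N m; "tcp_pos": TCP position; "orientation": TCP orientation; "contact_force": force on the tool from outside, world axes, zero at the start; "ft_torque": the same for the moment, N m; "finger_gap": finger opening in m.
Only numpy, scipy, OpenCV 4.12 (cv2) and the standard library are available. Lean on these libraries where they do the work, as an engineer would, in place of code of your own. Each camera call takes 0.05 s, during which the arm holds its last target. There are 200 camera calls.

## Working session

There is one attempt and no reset: what is moved stays moved. The work goes in short steps, Python scripts to look and compute and a tool call to move; the robot and the scene stay as the last step left them, time stands still between calls to the robot, and variables do not carry over. Pictures are saved under pics/ and viewed, about 8 in all and at most 12, crops included, and the job is handed in when it is done.

Besides the shell and the picture viewer there is one more tool, called after "Request:" in YAML: its name, and indented under it one key for each argument. move_arm: Moves the arm, as the interface text tells. Its arguments: {"type":"object","properties":{"commands":{"type":"array","items":{"type":"object","properties":{"slide":{"type":"array","items":{"type":"number"}},"twist":{"type":"array","items":{"type":"number"}}}}},"hand":{"type":"number"},"force":{"type":"number"}},"required":["commands"]}

```bash
mkdir -p pics; cat > h.py <<'E'
import numpy as np, cv2
from bench import bot, cams
from scipy.spatial.transform import Rotation as R
def ray(cam,uv):
    m=cams.camera_model(cam);K=np.array(m["intrinsics"]);T=np.array(m["pose"])
    d=np.linalg.inv(K)@np.array([uv[0],uv[1],1.]);d=d*[1,-1,-1]
    return T[:3,3],T[:3,:3]@d
def at_z(cam,uv,z):
    o,d=ray(cam,uv);return o+d*(z-o[2])/d[2]
def proj(cam,p):
    m=cams.camera_model(cam);K=np.array(m["intrinsics"]);T=np.array(m["pose"])
    c=T[:3,:3].T@(np.array(p)-T[:3,3]);c=K@(c*[1,-1,-1]);return c[:2]/c[2]
E
python3 - <<'E'
from h import *
s=bot.sense();print({k:np.round(v,3) for k,v in s.items()})
for c in("scene","side"):
    im=cams.capture(c);cv2.imwrite(f"pics/{c}0.png",im)
    m=cams.camera_model(c);print(c,{k:np.round(v,3).tolist() for k,v in m.items()})
    for q in("orange_plate","blue_plate","ledge","timer","cream_pot","cotton_tub"):
        r=cams.masks_of(q,c)
        print(c,q,[(round(x["confidence"],2),x["bbox"]) for x in r][:2])
        if r and "plate" in q:
            mk=r[0]["mask"].astype(np.uint8)
            cs=max(cv2.findContours(mk,0,1)[0],key=cv2.contourArea)
            w=np.array([at_z(c,p[0],.096)[:2] for p in cs],np.float32)
            print(cv2.minAreaRect(w),np.round(cv2.boxPoints(cv2.minAreaRect(w)),3).tolist())
E
```

```text
{'time_s': np.float64(0.0), 'joint_pos': array([ 1.083,  0.334,  0.04 ,  1.466, -0.013,  1.343, -0.058]), 'dq': array([ 0.002, -0.   , -0.001, -0.   , -0.001,  0.   , -0.002]), 'joint_efforts': array([ 0.0000e+00, -6.5856e+01,  1.3660e+00, -4.0556e+01,  1.7000e-02,
        1.3000e-02, -0.0000e+00]), 'tcp_pos': array([ 0.246, -0.601,  0.404]), 'orientation': array([-0.001,  0.981,  0.193, -0.   ]), 'contact_force': array([0.533, 0.487, 0.4  ]), 'ft_torque': array([-0.012, -0.014, -0.005]), 'finger_gap': np.float64(0.086)}
scene {'intrinsics': [[468.215, 0.0, 320.814], [0.0, 468.215, 241.699], [0.0, 0.0, 1.0]], 'pose': [[-0.714, 0.487, -0.503, -0.173], [-0.7, -0.513, 0.497, 0.626], [-0.016, 0.707, 0.707, 0.933], [0.0, 0.0, 0.0, 1.0]]}
scene orange_plate [(0.8, [338.6, 181.1, 383.7, 215.2])]
((0.4623057544231415, -0.16135278344154358), (0.09126336872577667, 0.12287682294845581), 8.43948745727539) [[0.40799999237060547, -0.10700000077486038], [0.4259999990463257, -0.2290000021457672], [0.515999972820282, -0.2150000035762787], [0.49799999594688416, -0.09399999678134918]]
scene blue_plate 
[... 1015 characters left out ...]
, -0.23399999737739563], [0.5180000066757202, -0.22100000083446503], [0.5019999742507935, -0.10199999809265137]]
side blue_plate [(0.61, [293.7, 215.2, 333.6, 242.4])]
((0.44666051864624023, 0.06988583505153656), (0.08610223978757858, 0.11995818465948105), 10.024039268493652) [[0.39399999380111694, 0.12099999934434891], [0.41499999165534973, 0.003000000026077032], [0.49900001287460327, 0.017999999225139618], [0.4790000021457672, 0.13600000739097595]]
side ledge [(0.84, [271.7, 208.2, 417.7, 304.2])]
side timer [(0.6, [414.7, 332.0, 437.3, 351.2])]
side cream_pot [(0.51, [447.0, 311.2, 466.4, 323.6])]
side cotton_tub [(0.56, [275.0, 207.2, 424.5, 297.6]), (0.51, [218.2, 171.5, 235.7, 199.6])]
```

```bash
python3 - <<'E'
import cv2,numpy as np
a=cv2.imread("pics/scene0.png")[150:310,220:420];b=cv2.imread("pics/side0.png")[195:355,250:450]
cv2.imwrite("pics/c0.png",np.vstack([cv2.resize(a,None,fx=3.7,fy=3.7,interpolation=3)]))
cv2.imwrite("pics/c1.png",np.vstack([cv2.resize(b,None,fx=3.7,fy=3.7,interpolation=3)]))
E
```

```text
(no output)
```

View pics/c0.png

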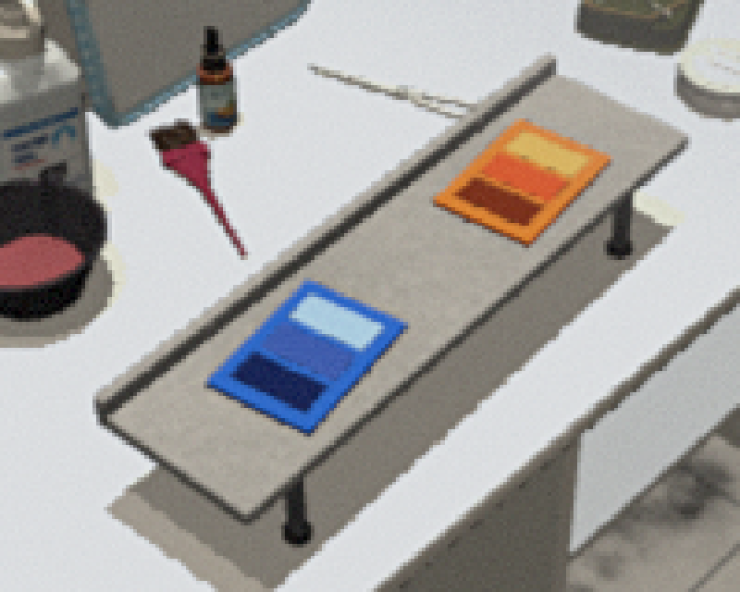

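View pics/c1.png

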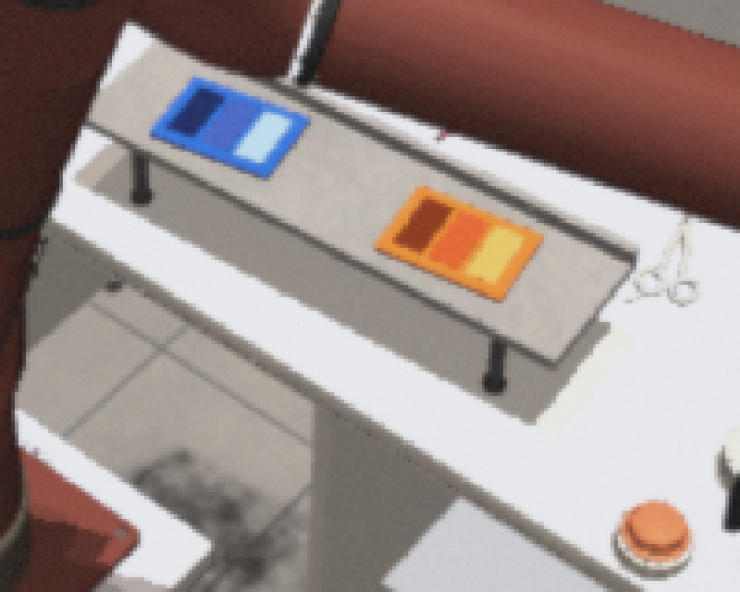

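View pics/side0.png

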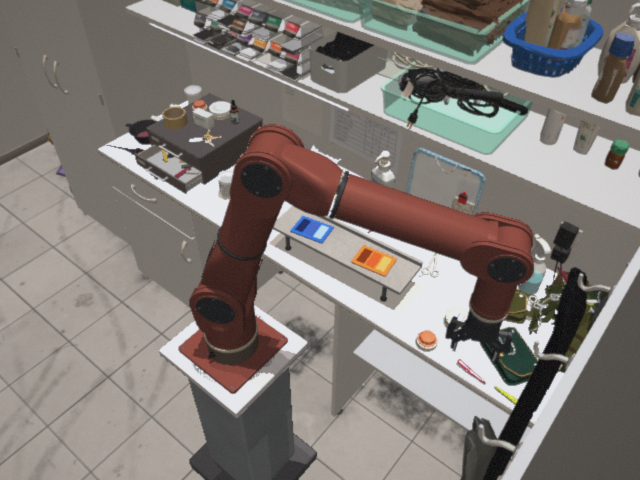

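```bash
cat >> h.py <<'E'
from scipy.optimize import least_squares
def fit(cams_,obs,z,init):
    # obs: list (cam, uv, local xyz)
    def f(q):
        r=R.from_euler('z',q[2]).as_matrix()
        return np.concatenate([proj(c,r@np.array(l)+[q[0],q[1],0])-uv for c,uv,l in obs])
    s=least_squares(f,init);return s.x,s.fun.reshape(-1,2)
E
python3 - <<'E'
from h import *
sc=lambda x,y:np.array([x/3.7+220,y/3.7+150]);sd=lambda x,y:np.array([x/3.7+250,y/3.7+195])
A="scene";B="side"
obs=[(A,sc(247,513),(-.065,.25,.09)),(A,sc(688,141),(-.065,-.25,.09)),(A,sc(98,400),(.075,.25,.104)),(A,sc(552,56),(.075,-.25,.104)),
(B,sd(557,357),(-.065,-.25,.09)),(B,sd(637,252),(.075,-.25,.104))]
q,r=fit(None,obs,0,[.45,-.04,0]);print("ledge",q,np.round(r,1).tolist())
L=q
pl=[(-.0425,.06),(-.0425,-.06),(.0425,-.06),(.0425,.06)]
def plate(o,n):
    ob=[(c,uv,(*pl[i],.096)) for c,uv,i in o]
    q,r=fit(None,ob,0,[.45,0,0.1]);print(n,q,np.round(r,1).tolist())
    Rz=R.from_euler('z',-L[2]).as_matrix()[:2,:2];print(" in ledge",Rz@(q[:2]-L[:2]),q[2]-L[2])
plate([(A,sc(532,241),0),(A,sc(609,156),1),(A,sc(516,120),2),(A,sc(436,202),3),(B,sd(377,244),0),(B,sd(503,297),1),(B,sd(543,235),2),(B,sd(423,186),3)],"orange")
plate([(A,sc(307,429),0),(A,sc(406,323),1),(A,sc(308,282),2),(A,sc(208,381),3),(B,sd(152,132),0),(B,sd(270,175),1),(B,sd(309,121),2),(B,sd(194,78),3)],"blue")
s=bot.sense();print(R.from_quat(np.roll(s["orientation"],-1)).as_matrix().round(3))
for n,z in(("timer",.02),("cream_pot",.013),("cotton_tub",.04)):
    pass
print("timer",at_z(B,(426,342),.02),"pot",at_z(A,(414,171),.02))
E
```

```text
ledge [ 0.45451286 -0.04720378  0.06522079] [[0.8, 0.8], [1.3, -2.4], [-1.1, -1.1], [-0.9, -1.6], [-2.0, 1.5], [-0.6, -1.3]]
orange [ 0.46423213 -0.16774368  0.17264166] [[-0.1, -0.9], [0.9, -1.5], [0.3, -1.9], [-0.7, -1.7], [-1.6, 0.6], [-0.6, 0.5], [-0.1, -0.4], [-1.9, -0.6]]
 in ledge [ 0.00184247 -0.12091707] 0.10742087410452554
blue [0.44883177 0.07314496 0.19747029] [[0.9, -0.4], [0.7, -1.2], [-0.1, -2.2], [-0.6, -1.0], [-1.9, -0.1], [-1.6, 0.5], [-0.2, -1.0], [-0.7, -0.9]]
 in ledge [0.00217466 0.12046313] 0.13224949805787428
[[ 0.925  0.379  0.   ]
 [ 0.379 -0.925 -0.   ]
 [ 0.     0.    -1.   ]]
timer [ 0.35541259 -0.43818268  0.02      ] pot [ 0.48429207 -0.45409965  0.02      ]
```

```bash
cat >> h.py <<'E'
L=np.array([.4545,-.0472,.0652])
def l2w(x,y):
    return R.from_euler('z',L[2]).as_matrix()[:2,:2]@[x,y]+L[:2]
def state():
    s=bot.sense();M=R.from_quat(np.roll(s["orientation"],-1)).as_matrix()
    return s,M
def to(x,y,z=None):
    "offset in tool axes (cm) and turn (deg about tool z) to ledge point with tool x = ledge +y"
    s,M=state();w=np.array([*l2w(x,y),s["tcp_pos"][2] if z is None else z])
    c,sn=np.cos(L[2]),np.sin(L[2]);D=np.array([[-sn,c,0],[c,sn,0],[0,0,-1]]).T
    return 100*M.T@(w-s["tcp_pos"]),np.degrees(R.from_matrix(M.T@D).as_rotvec())
E
python3 - <<'E'
from h import *
s,M=state();p=s["tcp_pos"][:2];w=l2w(.002,.0)
r0,a0=np.hypot(*p),np.arctan2(p[1],p[0]);r1,a1=np.hypot(*w),np.arctan2(w[1],w[0])
y0=np.arctan2(M[1,0],M[0,0]);y1=np.pi/2+L[2];n=12
q=p;
for i in range(1,n+1):
    a=a0+(a1-a0)*i/n;r=r0+(r1-r0)*i/n;t=r*np.array([np.cos(a),np.sin(a)])
    y=y0+(y1-y0)*(i-1)/n;d=t-q;q=t
    print(np.round(100*np.array([np.cos(y)*d[0]+np.sin(y)*d[1],np.sin(y)*d[0]-np.cos(y)*d[1]]),1),round(-np.degrees(y1-y0)/n,2))
E
```

```text
[ 5.7 -1.8] -5.95
[ 5.6 -1.8] -5.95
[ 5.5 -1.7] -5.95
[ 5.3 -1.6] -5.95
[ 5.2 -1.5] -5.95
[ 5.1 -1.5] -5.95
[ 5.  -1.4] -5.95
[ 4.8 -1.3] -5.95
[ 4.7 -1.3] -5.95
[ 4.6 -1.2] -5.95
[ 4.5 -1.2] -5.95
[ 4.3 -1.1] -5.95
```

Request:
move_arm:
  commands:
    - {"slide":[5.7,-1.8,0],"twist":[0,0,-5.95]}
    - {"slide":[5.6,-1.8,0],"twist":[0,0,-5.95]}
    - {"slide":[5.5,-1.7,0],"twist":[0,0,-5.95]}
    - {"slide":[5.3,-1.6,0],"twist":[0,0,-5.95]}
    - {"slide":[5.2,-1.5,0],"twist":[0,0,-5.95]}
    - {"slide":[5.1,-1.5,0],"twist":[0,0,-5.95]}
    - {"slide":[5.0,-1.4,0],"twist":[0,0,-5.95]}
    - {"slide":[4.8,-1.3,0],"twist":[0,0,-5.95]}
    - {"slide":[4.7,-1.3,0],"twist":[0,0,-5.95]}
    - {"slide":[4.6,-1.2,0],"twist":[0,0,-5.95]}
    - {"slide":[4.5,-1.2,0],"twist":[0,0,-5.95]}
    - {"slide":[4.3,-1.1,0],"twist":[0,0,-5.95]}
  hand: 4.5

```text
time_s: 2.2
tcp_pos: [0.4568, -0.046, 0.4049]
orientation: [0.0, 0.683, 0.731, 0.0]
contact_force: [0.7, 0.4, 0.1]
finger_gap: 0.0453
```

```bash
python3 - <<'E'
from h import *
s,M=state();print(s["time_s"],s["tcp_pos"],s["finger_gap"],s["contact_force"]);
print(to(.002,0,.28))
im=cams.capture("wrist");cv2.imwrite("pics/w1.png",im);m=cams.camera_model("wrist");print({k:np.round(v,3).tolist() for k,v in m.items()})
np.savez("w1.npz",p=s["tcp_pos"],M=M)
E
```

```text
2.2 [ 0.45678858 -0.0460213   0.40492935] 0.0453274163290815 [0.73052594 0.36553075 0.09754786]
(array([-0.10057209, -0.04335304, 12.49292966]), array([0.03208251, 0.0092524 , 0.17236615]))
{'intrinsics': [[354.521, 0.0, 320.015], [0.0, 354.521, 245.191], [0.0, 0.0, 1.0]], 'hand_eye': [[-0.0, 0.956, 0.294, 0.075], [1.0, 0.0, -0.001, 0.0], [-0.001, 0.294, -0.956, 0.03], [0.0, 0.0, 0.0, 1.0]]}
```

View pics/w1.png

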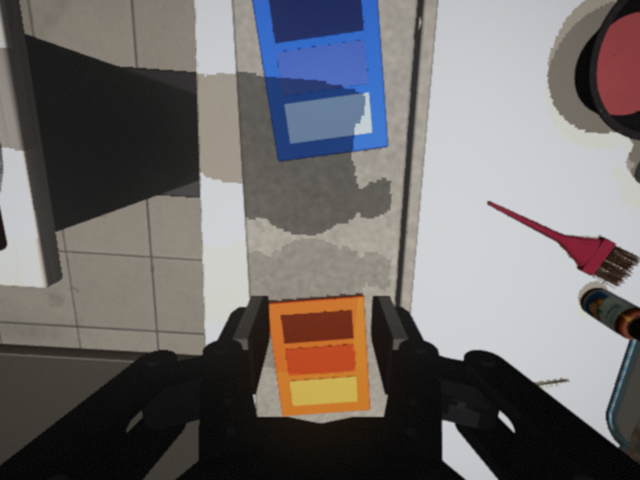

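```bash
cat >> h.py <<'E'
def wray(uv,p,M,z):
    m=cams.camera_model("wrist");K=np.array(m["intrinsics"]);T=np.array(m["hand_eye"])
    d=np.linalg.inv(K)@np.array([uv[0],uv[1],1.])*[1,-1,-1]
    d=M@T[:3,:3]@d;o=p+M@T[:3,3];return o+d*(z-o[2])/d[2]
def w2l(w): return R.from_euler('z',-L[2]).as_matrix()[:2,:2]@(np.array(w)[:2]-L[:2])
E
python3 - <<'E'
from h import *
f=np.load("w1.npz")
for n,uv,z in [("or corner +x",(363,295),.096),("or -x",(270,303),.096),("or far -x",(281,415),.096),("or far +x",(370,408),.096),("bl -x",(279,160),.096),("bl +x",(387,147),.096),("front edge",(235,10),.09),("front edge2",(248,265),.09),("upst top in",(424,10),.104),("upst top in2",(403,290),.104)]:
    w=wray(uv,f["p"],f["M"],z);print(n,w.round(4),w2l(w).round(4))
E
```

```text
or corner +x [ 0.4979 -0.0992  0.096 ] [ 0.0399 -0.0547]
or -x [ 0.4183 -0.1122  0.096 ] [-0.0404 -0.0625]
or far -x [ 0.432  -0.2307  0.096 ] [-0.0344 -0.1816]
or far +x [ 0.5169 -0.2167  0.096 ] [ 0.0512 -0.1732]
bl -x [0.4219 0.0091 0.096 ] [-0.0289  0.0583]
bl +x [0.5033 0.0242 0.096 ] [0.0534 0.0681]
front edge [0.3872 0.1085 0.09  ] [-0.0571  0.1598]
front edge2 [ 0.3978 -0.0807  0.09  ] [-0.0587 -0.0297]
upst top in [0.5155 0.1132 0.104 ] [0.0713 0.1561]
upst top in2 [ 0.5293 -0.0887  0.104 ] [ 0.0719 -0.0463]
```

Request:
move_arm:
  commands:
    - {"slide":[0,0,4]}
    - {"slide":[0,0,4]}
    - {"slide":[0,0,3]}
    - {"slide":[0,0,1.5]}
    - {"slide":[0,0,0.5]}
    - {"slide":[0,0,0.3]}
    - {"slide":[0,0,0]}

```text
validation failed for argument at $.co...
```

Request:
move_arm:
  commands:
    - {"slide":[0,0,4],"twist":[0,0,0]}
    - {"slide":[0,0,4],"twist":[0,0,0]}
    - {"slide":[0,0,3],"twist":[0,0,0]}
    - {"slide":[0,0,1.5],"twist":[0,0,0]}
    - {"slide":[0,0,0.5],"twist":[0,0,0]}
    - {"slide":[0,0,0.3],"twist":[0,0,0]}
    - {"slide":[0,0,0],"twist":[0,0,0]}

```text
time_s: 3.12
tcp_pos: [0.4574, -0.0478, 0.2724]
orientation: [0.0, 0.684, 0.729, 0.0]
contact_force: [0.1, 0.4, -0.3]
finger_gap: 0.0449
```

Request:
move_arm:
  commands:
    - {"slide":[0,0,0.2],"twist":[0,0,0]}
    - {"slide":[0,0,0.2],"twist":[0,0,0]}
    - {"slide":[0,0,0.1],"twist":[0,0,0]}
    - {"slide":[0,0,0],"twist":[0,0,0]}

```text
time_s: 3.62
tcp_pos: [0.457, -0.0478, 0.2667]
orientation: [-0.0, 0.684, 0.729, -0.0]
contact_force: [0.3, -0.8, 0.2]
finger_gap: 0.045
```

Request:
move_arm:
  commands:
    - {"slide":[0,0,0.1],"twist":[0,0,0]}
    - {"slide":[0,0,0.1],"twist":[0,0,0]}
    - {"slide":[0,0,0],"twist":[0,0,0]}

```text
time_s: 4.0
tcp_pos: [0.457, -0.0478, 0.2646]
orientation: [-0.0, 0.684, 0.729, -0.0]
contact_force: [-0.7, -0.0, 0.4]
finger_gap: 0.0449
```

Request:
move_arm:
  commands:
    - {"slide":[0,0,0.1],"twist":[0,0,0]}
    - {"slide":[0,0,0.1],"twist":[0,0,0]}
    - {"slide":[0,0,0],"twist":[0,0,0]}

```text
time_s: 4.38
tcp_pos: [0.457, -0.0478, 0.2626]
orientation: [-0.0, 0.684, 0.729, -0.0]
contact_force: [0.6, -0.4, -0.4]
finger_gap: 0.045
```

Request:
move_arm:
  commands:
    - {"slide":[0,0,0.1],"twist":[0,0,0]}
    - {"slide":[0,0,0],"twist":[0,0,0]}

```text
time_s: 4.62
tcp_pos: [0.457, -0.0478, 0.2616]
orientation: [-0.0, 0.684, 0.729, -0.0]
contact_force: [-0.2, -0.0, -0.8]
finger_gap: 0.0452
```

Request:
move_arm:
  commands:
    - {"slide":[0,0,0.1],"twist":[0,0,0]}
    - {"slide":[0,0,0],"twist":[0,0,0]}

```text
time_s: 4.88
tcp_pos: [0.4571, -0.0477, 0.2613]
orientation: [0.0, 0.684, 0.729, -0.0]
contact_force: [-3.1, 0.1, 8.0]
finger_gap: 0.0449
```

Request:
move_arm:
  commands:
    - {"slide":[0,0,0.1],"twist":[0,0,0]}
    - {"slide":[0,0,0],"twist":[0,0,0]}

```text
time_s: 5.12
tcp_pos: [0.4572, -0.0477, 0.2612]
orientation: [0.0, 0.684, 0.729, -0.0]
contact_force: [-8.9, 1.2, 21.6]
finger_gap: 0.0448
```

Request:
move_arm:
  commands:
    - {"slide":[0,0,-0.42],"twist":[0,0,0]}
    - {"slide":[-1.5,0,0],"twist":[0,0,0]}
    - {"slide":[-1.5,0,0],"twist":[0,0,0]}
    - {"slide":[-0.8,0,0],"twist":[0,0,0]}
    - {"slide":[-0.6,0,0],"twist":[0,0,0]}
    - {"slide":[-0.6,0,0],"twist":[0,0,0]}
    - {"slide":[-0.6,0,0],"twist":[0,0,0]}
    - {"slide":[-0.6,0,0],"twist":[0,0,0]}
    - {"slide":[-0.6,0,0],"twist":[0,0,0]}
    - {"slide":[-0.6,0,0],"twist":[0,0,0]}
    - {"slide":[-0.6,0,0],"twist":[0,0,0]}

```text
time_s: 6.5
tcp_pos: [0.4622, -0.128, 0.2639]
orientation: [-0.0, 0.684, 0.729, 0.0]
contact_force: [-0.3, 0.8, -0.4]
finger_gap: 0.0448
```

```bash
cat >> h.py <<'E'
def view3(tag):
    s,M=state();print(s["time_s"],s["tcp_pos"].round(4),"ledge",w2l(s["tcp_pos"]).round(4),s["contact_force"].round(1))
    a=cams.capture("scene")[150:310,230:430];b=cams.capture("side")[195:355,280:480];cams.capture
    f=lambda i:cv2.resize(i,(400,320),interpolation=cv2.INTER_CUBIC)
    w=cams.capture("wrist")
    cv2.imwrite(f"pics/{tag}.png",np.vstack([np.hstack([f(a),f(b)]),np.hstack([cv2.resize(w,(373,280)),np.zeros((280,427,3),np.uint8)])]))
    cv2.imwrite(f"pics/{tag}_w.png",w)
E
python3 -c "
from h import *
view3('v2')"
```

```text
6.5 [ 0.4622 -0.128   0.2639] ledge [ 0.0024 -0.0811] [-0.3  0.8 -0.4]
```

View pics/v2.png

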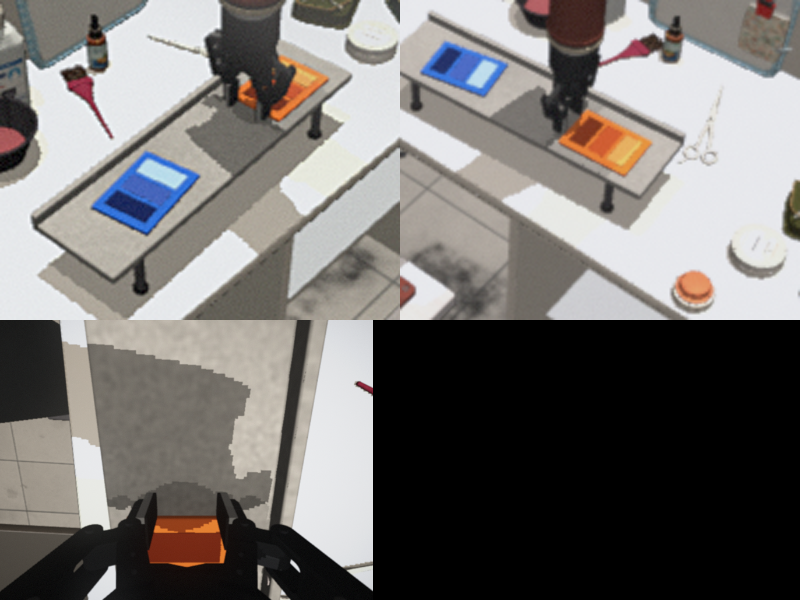

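Request:
move_arm:
  commands:
    - {"slide":[-0.6,0,0],"twist":[0,0,0]}
    - {"slide":[-0.6,0,0],"twist":[0,0,0]}
    - {"slide":[-0.6,0,0],"twist":[0,0,0]}
    - {"slide":[-0.6,0,0],"twist":[0,0,0]}
    - {"slide":[-0.6,0,0],"twist":[0,0,0]}
    - {"slide":[-0.6,0,0],"twist":[0,0,0]}
    - {"slide":[-0.6,0,0],"twist":[0,0,0]}
    - {"slide":[-0.6,0,0],"twist":[0,0,0]}
    - {"slide":[-0.6,0,0],"twist":[0,0,0]}
    - {"slide":[-0.6,0,0],"twist":[0,0,0]}
    - {"slide":[0,0,0],"twist":[0,0,0]}

```text
time_s: 8.02
tcp_pos: [0.466, -0.1881, 0.2639]
orientation: [0.0, 0.684, 0.729, -0.0]
contact_force: [0.2, 0.2, 0.4]
finger_gap: 0.0449
```

```bash
python3 -c "
from h import *
s,M=state();print(s['time_s'],w2l(s['tcp_pos']))
b=cams.capture('side')[230:320,340:460]
cv2.imwrite('pics/s3.png',cv2.resize(b,None,fx=6.6,fy=6.6,interpolation=2))
"
```

```text
8.025 [ 0.00230261 -0.14132053]
```

View pics/s3.png

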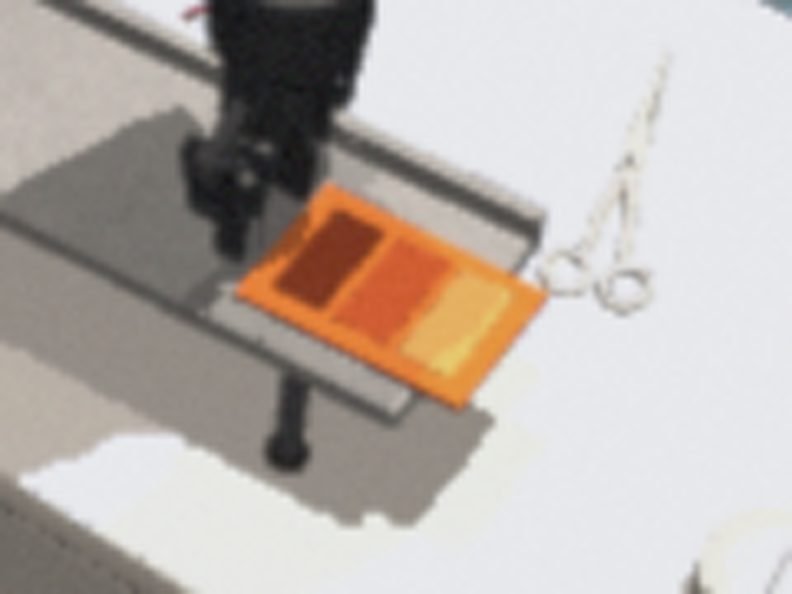

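```bash
python3 - <<'E'
from h import *
f=lambda x,y,z:at_z("side",(x/6.6+340,y/6.6+230),z)
for n,x,y,z in [("ff",463,405,.096),("fr",548,294,.096),("nr",328,183,.096),("nf",238,295,.096),("Lfront corner",394,412,.09),("L rear inner",527,236,.09),("front edge pt",205,313,.09)]:
    w=f(x,y,z);print(n,w.round(4),w2l(w).round(4))
E
```

```text
ff [ 0.4286 -0.3263  0.096 ] [-0.044  -0.2768]
fr [ 0.51   -0.3204  0.096 ] [ 0.0376 -0.2762]
nr [ 0.5038 -0.2017  0.096 ] [ 0.0392 -0.1574]
nf [ 0.4184 -0.2097  0.096 ] [-0.0466 -0.1598]
Lfront corner [ 0.41   -0.3022  0.09  ] [-0.061  -0.2515]
L rear inner [ 0.54  -0.291  0.09 ] [ 0.0694 -0.2488]
front edge pt [ 0.4042 -0.2015  0.09  ] [-0.0602 -0.1507]
```

Request:
move_arm:
  commands:
    - {"slide":[-0.5,0,0],"twist":[0,0,0]}
    - {"slide":[-0.5,0,0],"twist":[0,0,0]}
    - {"slide":[-0.3,0,0],"twist":[0,0,0]}
    - {"slide":[-0.15,0,0],"twist":[0,0,0]}
    - {"slide":[0,0,0],"twist":[0,0,0]}
    - {"slide":[0.5,0,0],"twist":[0,0,0]}
    - {"slide":[2,0,0],"twist":[0,0,0]}
    - {"slide":[1,0,-3],"twist":[0,0,0]}
    - {"slide":[0,0,-5],"twist":[0,0,0]}
    - {"slide":[1,0,-5],"twist":[0,0,0]}
    - {"slide":[2,0,-2],"twist":[0,0,0]}
    - {"slide":[0,0,0],"twist":[0,0,0]}

```text
time_s: 9.57
tcp_pos: [0.4631, -0.1345, 0.4155]
orientation: [0.002, 0.683, 0.731, 0.001]
contact_force: [0.3, -0.1, -0.8]
finger_gap: 0.045
```

```bash
python3 -c "
from h import *
s,M=state();print(s['time_s'],w2l(s['tcp_pos']),s['tcp_pos'])
np.savez('w4.npz',p=s['tcp_pos'],M=M)
b=cams.capture('side')[230:320,340:460];w=cams.capture('wrist');a=cams.capture('scene')[150:240,330:450]
g=lambda i,k:cv2.resize(i,None,fx=k,fy=k,interpolation=2)
cv2.imwrite('pics/s4.png',g(b,6.6));cv2.imwrite('pics/w4.png',w);cv2.imwrite('pics/a4.png',g(a,6.6))
"
```

```text
9.575 [ 0.00294336 -0.08767639] [ 0.46314955 -0.13449833  0.41548411]
```

View pics/s4.png

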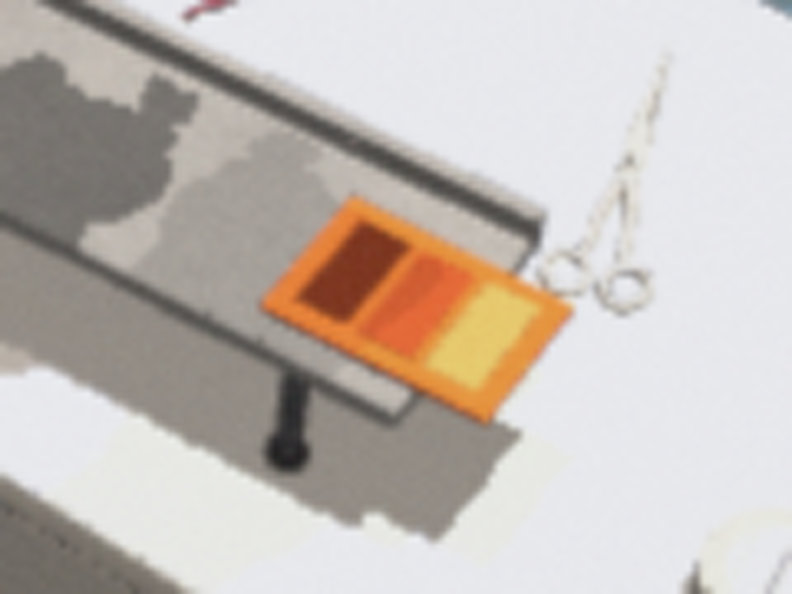

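View pics/a4.png

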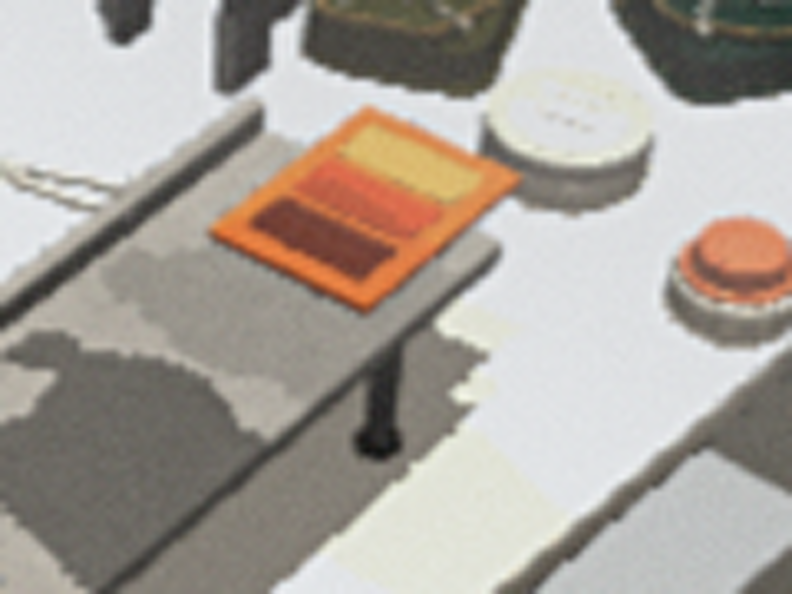

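```bash
python3 - <<'E'
from h import *
f=lambda x,y,z:at_z("side",(x/6.6+340,y/6.6+230),z)
g=lambda x,y,z:at_z("scene",(x/6.6+330,y/6.6+150),z)
for F,l in((f,[("ff",488,420,.096),("fr",573,311,.096),("nr",350,195,.096),("nf",262,304,.096),("Lfront",394,412,.09),("Lrear",527,236,.09)]),
 (g,[("ff",523,178,.096),("fr",370,107,.096),("nr",210,231,.096),("nf",365,306,.096),("Lfront",498,238,.09),("Lrear",272,133,.09)])):
  for n,x,y,z in l: print(n,w2l(F(x,y,z)).round(4))
E
```

```text
ff [-0.0452 -0.2902]
fr [ 0.035  -0.2906]
nr [ 0.0385 -0.1699]
nf [-0.0449 -0.1717]
Lfront [-0.061  -0.2515]
Lrear [ 0.0694 -0.2488]
ff [-0.0506 -0.2813]
fr [ 0.032  -0.2819]
nr [ 0.0332 -0.1632]
nf [-0.0481 -0.1641]
Lfront [-0.062  -0.2453]
Lrear [ 0.0592 -0.2445]
```

```bash
python3 -c "
from h import *
print(bot.job_done());print(bot.sense()['contact_force'].round(1))"
```

```text
the job is handed in; nothing more can be done
None
the job is handed in; nothing more can be done
```

I pushed the orange plate with both fingertips towards the right end of the ledge, which was the nearer one. Then I backed the hand off, lifted it about 15 cm clear, and handed the job in at about 10 s.

**Overhang:** the last pictures put it at about 40 mm (side camera) and 37 mm (scene camera), against the 40 mm wanted. The two cameras disagree by 3 mm, which is about the calibration error.

**Position:** the plate looks flat and is square with the ledge to within about 0.04 rad.

**Forces:** while finding the ledge surface the fingertips pressed on it with up to about 23 N, under the 40 N limit. The pushing itself showed almost no force.

**Other things:** nothing else was touched. The blue plate looked unmoved partway through the push, but I did not measure it again at the end. I saw the timer and cream pot undisturbed in the last views. I did not look at the cotton tub again, but the arm worked well away from it.

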